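Hang the loose-handled meat mallet in its rubber-lined ring

TASK

Lift the meat mallet out of the blue cutlery drainer and hang it in the empty rubber-lined ring of the steel rack: handle down through the ring, then pressed fully home until the head sits flat on top of the ring, and let go. Its handle has worked loose and leans a little, so feel for the hole with a light touch and ease it down; never bear on the ring with more than about 40 N. Leave everything else on the counter undisturbed.

Things in the scene. Friction and masses are not known exactly. Their poses are not given: they have to be found in the camera images.
- mallet_head (a point): Meat mallet, about 0.35 kg, handle down in the drainer. Point: centre of its aluminium head, a block 70 long (x, toothed face +x), 48 wide (y), 48 high (z up). Wood handle 20.6 dia, square-cut end, reaches 135 below the head; steel ferrule 22.4 dia on its top 20. Handle is LOOSE: leans up to 6 deg either way in the x-z plane about the head centre, not shown by this pose; about 2 N at its end shifts it
- ring: The empty ring for the mallet: steel collar, bore 25 dia, 18 tall, with a flat flange 52 dia on top, fixed to the rack. Origin: centre of its top face, 155 above the counter, z up. Four sprung black rubber lips in the bore, from 5 below the top, leave an 18.8 gap: they drag on the handle (3 to 8 N), more on the ferrule, and may hold it part-way; a push of 10 to 15 N sends it home: head centre 24 above the origin
- rack: Fixed steel rack that carries the rings. Origin on the counter straight below the mallet ring; z up. Base plate 125 x 300 x 12, two posts and a flat bar 148 high, 70 behind (-x) the rings. A second, plain ring 120 to the -y side holds a wooden masher whose 50 dia head stands 24 above the rings: leave it there, and carry the mallet's handle clear of it
- drainer: Fixed blue plastic cutlery drainer, open box 68 (x) x 176 (y) x 145 high, three cells side by side along y. Origin on the counter under its centre; z up. The mallet's head rests across the rim of the middle cell (60 x 53 inside), head length along x, handle hanging inside
- masher: Wooden masher with a mushroom head, 134 long, hanging in the plain ring of the rack: leave alone. Origin under its head, at the ring's top
- kettle: Black plastic electric kettle, 160 dia, 215 high, origin under its centre: leave alone
- plate: White enamel plate, 210 dia, 22 high, origin under its centre: leave alone
- mug1: White speckled mug, 82 dia, 92 high, origin under its centre: leave alone
- mug2: Grey-green speckled mug, 82 dia, 92 high, origin under its centre: leave alone
- caddy: Closed green tin caddy, 98 square, 153 high, origin under its centre: leave alone
Not all that is in view belongs to the job. Of the things like the drainer, leave any that is pink or turquoise; of the rest the smaller one is meant.

How it is judged:
By the outcome, as a careful person would: the job done as asked, in the order asked, and still so for the second after the job is handed in, with the robot touching nothing.
It also fails if it takes over 64 s, if anything falls off the work surface, if the arm or the gripper's body presses on something with over 40 N, if the wrist force passes 120 N, or if a joint passes its speed limit or range.

ROBOT

A 7-joint arm with a two-finger parallel gripper is mounted at the origin on the work surface. World frame = base frame: x ahead of the robot, y to its left, z up, the work surface at z = 0. Lengths are in m, angles in rad, forces in N, time in s.
With the tool pointing down it reaches from about 0.425 to 0.925 m from the base axis. Payload 6.8 kg.
Tool frame: the origin (TCP) lies on the front face of the gripper's body, between the roots of the fingers; the fingertips stand 73 mm ahead of it and the grasp point (between the pads) lies 54 mm ahead of it (env.nose_length is the distance from the TCP to the fingertips, in m); z points along the fingers, y is the direction in which the jaws open and shut (so a half turn about z gives the same grasp; the last joint's range is limited). The gripper opens to 85 mm and grips with 20 to 120 N. Pads are 22 mm wide; open, the fingers measure 114 mm over their backs; the gripper's body (76 mm by 85 mm) begins 54 mm behind the grasp point. The pads swing forward as they close: fully open they stand 13 mm farther back than shut.
Start: joints at [-1.307, 0.477, 0.022, 1.555, -0.011, 1.109, -0.083], TCP at [0.245, 0.629, 0.304] pointing down, gripper open.
Joint ranges: [-2.96, 2.96], [-0.34, 2.1], [-1.41, 1.46], [0.24, 2.44], [-1.37, 4.51], [0.17, 1.92], [-2.96, 2.96]. Speed limits (rad/s): [2.39, 2.39, 3.14, 3.14, 3.14, 3.14, 3.14].

INTERFACE

Orientations are given as a unit quaternion [w, x, y, z].
In Python, from cell import env, kin, camera, calibration, job gives the robot as it stands. The module is installed in compiled form; this text tells all that it offers. Calls block until the motion is done:
- env.reach(position, orientation): joint-space move of the TCP to a pose.
- env.movel(position, velocity=0.15, rot=None, stop_force=None): straight line of the TCP; rot=None keeps the orientation; velocity is the mean speed in m/s. With stop_force (N) it stops when the force on the tool has changed by that much, and returns True; else False.
- env.goto_joints(angles): joint-space move.
- env.grip(opening, f_grip=None): finger opening in m; f_grip is the grip in N (None keeps the last); returns when the fingers have stopped.
- env.dwell(seconds).
- kin.inverse_kinematics(position, orientation): joint angles nearest the present ones, or None.
- env.get_state(): the state.
- camera(name): name is "side" or "top" or "wrist"; returns (picture, depth): 400x640x3 uint8, blue, green, red; 400x640 float32, m along the optical axis (not along the pixel's ray), 0 where there is no reading.
- calibration(name): a dict with "fx", "fy", "cx", "cy" (pixels), "rvec" (rotation vector, rad) and "tvec" (3), from world to camera coordinates, as OpenCV has them. Camera axes: x right, y down, z forward; pixel columns grow to the right and rows downward; lengths in m; the calibration is good to about 2 mm. A picture is of the moment at which its call begins: read the wrist's pose just before it. calibration takes no time and is no camera call; for the wrist camera it gives the pose at the moment of the call.
A pose or a line that the arm cannot do raises env.PlanningError and nothing moves.
- job.job_done(): hands the job in, once; it reports no verdict.
The state is a dict: "time": time; "qpos": joint angles; "joint_velocities": joint speeds; "joint_torque": joint torques, N m; "tcp_pos": TCP position; "orientation": TCP orientation; "force": force on the tool from outside, world axes, zero at the start; "torque": the same for the moment, N m; "opening": finger opening in m.
Only numpy, scipy, OpenCV 4.12 (cv2) and the standard library are available. Lean on these libraries where they do the work, as an engineer would, in place of code of your own. Each camera call takes 0.05 s, during which the arm holds its last target. There are 200 camera calls.

## Working session

There is one attempt and no reset: what is moved stays moved. The work goes in short steps, each a Python script; the robot and the scene stay as the last script left them, time stands still between calls to the robot, and variables do not carry over. Pictures are saved under pics/ and viewed, about 8 in all and at most 12, crops included, and the job is handed in when it is done.

```bash
mkdir -p pics
cat > h.py <<'E'
import numpy as np, cv2
from cell import env, kin, camera, calibration, job
from scipy.spatial.transform import Rotation as R
def cal(n):
    c=calibration(n); Rm=cv2.Rodrigues(np.array(c["rvec"],float))[0]; t=np.array(c["tvec"],float).ravel()
    return c,Rm,t
def ray(n,u,v,z,C=None):
    c,Rm,t=C or cal(n); o=-Rm.T@t; d=Rm.T@np.array([(u-c["cx"])/c["fx"],(v-c["cy"])/c["fy"],1])
    return o+d*(z-o[2])/d[2]
def cloud(n,D,C=None):
    c,Rm,t=C or cal(n); v,u=np.mgrid[:400,:640]
    P=np.stack([(u-c["cx"])/c["fx"]*D,(v-c["cy"])/c["fy"]*D,D],-1)
    P=(P-t)@Rm; P[D<=0]=np.nan; return P
def snap(n,f):
    C=cal(n); im,D=camera(n); cv2.imwrite(f"pics/{f}.png",im); np.savez(f"pics/{f}.npz",D=D,R=C[1],t=C[2],k=[C[0][k] for k in("fx","fy","cx","cy")]); return im,D,C
E
python3 - <<'E'
from h import *
for n in("top","side"):
    im,D,C=snap(n,n+"0"); print(n,C[0],-C[1].T@C[2])
s=env.get_state();print(s["time"],s["tcp_pos"],s["orientation"],s["opening"],env.nose_length)
a=cv2.imread("pics/top0.png");b=cv2.imread("pics/side0.png")
E
```

```text
top {'fx': 518.255641460773, 'fy': 518.255641460773, 'cx': 311.0668719219267, 'cy': 195.81025449172375, 'rvec': array([ 2.17978263, -2.20749358,  0.04847181]), 'tvec': array([-0.03695442,  0.51411467,  1.99910696])} [ 0.41383041 -0.05367757  2.02187321]
side {'fx': 435.7882537747375, 'fy': 435.7882537747375, 'cx': 316.9408321406873, 'cy': 204.25768795659266, 'rvec': array([ 0.04060787, -3.0879587 ,  0.50461447]), 'tvec': array([0.53607652, 0.09789149, 1.42590858])} [0.5147338  0.37561633 1.38713285]
0.1 [0.24508999 0.62848433 0.30302794] [-8.93981298e-05  1.84820619e-01  9.82771921e-01 -8.26477412e-04] 0.08548497546592446 0.0726
```

View pics/top0.png

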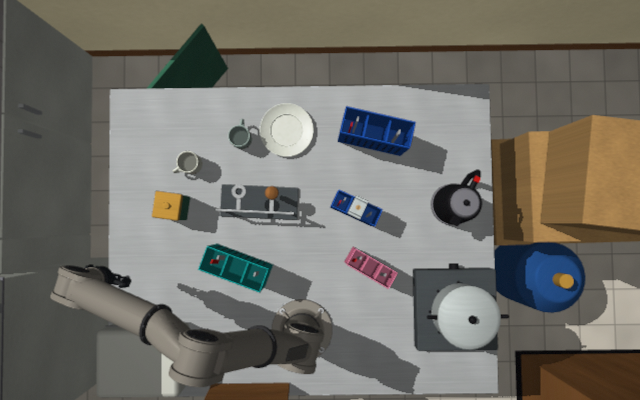

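View pics/side0.png

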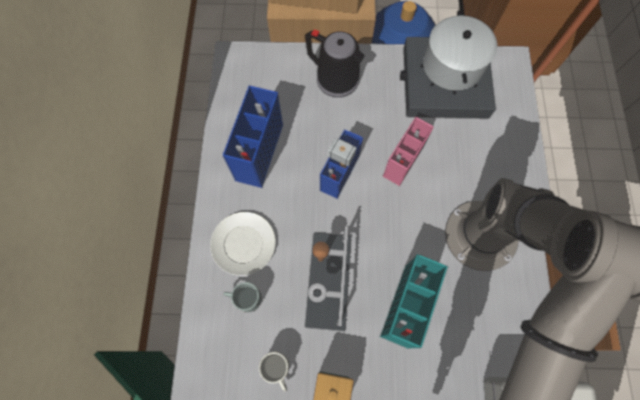

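The top view shows four drainers: small blue (357,208) with the white/aluminium mallet head in its middle cell, large blue (375,130), turquoise (235,267) and pink (370,267). I choose the small blue one. The empty ring is at (238,190) and the masher ring is at (272,193).

Run:
```python
from h import *
z=np.load("pics/top0.npz");im=cv2.imread("pics/top0.png");D=z["D"];C=cal("top");P=cloud("top",D,C)
cr=im[165:240,205:395];cv2.imwrite("pics/crop0.png",cv2.resize(cr,None,fx=4.2,fy=4.2,interpolation=cv2.INTER_CUBIC))
hsv=cv2.cvtColor(im,cv2.COLOR_BGR2HSV)
def rect(m,x0,x1,y0,y1):
    mm=np.zeros(m.shape,np.uint8);mm[y0:y1,x0:x1]=m[y0:y1,x0:x1];cs,_=cv2.findContours(mm,0,2);return max(cs,key=cv2.contourArea)
def show(n,m,b,z):
    c=rect(m,*b)[:,0,:];w=np.array([ray("top",u,v,z,C)[:2] for u,v in c],np.float32);print(n,cv2.minAreaRect(c),cv2.minAreaRect(w))
Z=P[...,2]
show("headZ",((Z>.18)&(Z<.21)).astype(np.uint8),(335,382,185,230),.193)
show("drainer",(cv2.inRange(hsv,(105,120,40),(130,255,255))>0).astype(np.uint8),(325,390,180,235),.145)
show("ringZ",((Z>.14)&(Z<.17)).astype(np.uint8),(225,250,180,205),.155)
print(np.nanmedian(Z[205:212,354:362]),np.round(Z[186:196,232:246],3))
show("bar",((Z>.135)&(Z<.16)).astype(np.uint8),(210,300,180,222),.148)
```

```text
headZ ((358.2281188964844, 206.43980407714844), (13.834394454956055, 20.540151596069336), 25.016895294189453) ((0.46497640013694763, -0.21026411652565002), (0.04873008280992508, 0.07261960953474045), 64.10212707519531)
drainer ((342.2835388183594, 201.7371063232422), (18.580835342407227, 19.39311408996582), 23.962491989135742) ((0.4841476380825043, -0.15691664814949036), (0.06718368083238602, 0.07033445686101913), 65.2348861694336)
ringZ ((238.5, 194.0), (20.0, 13.0), 90.0) ((0.5164619088172913, 0.21772600710391998), (0.04699281230568886, 0.07237950712442398), 89.6463851928711)
0.19394738456662924 [[0.005 0.014 0.151 0.152 0.153 0.152 0.153 0.154 0.157 0.159 0.154 0.155
  0.156 0.02 ]
 [0.014 0.151 0.162 0.156 0.154 0.157 0.158 0.153 0.157 0.16  0.155 0.154
  0.156 0.018]
 [0.019 0.153 0.161 0.164 0.162 0.151 0.147 0.008 0.01  0.147 0.161 0.16
  0.151 0.148]
 [0.158 0.152 0.162 0.147 0.154 0.146 0.017 0.016 0.018 0.02  0.154 0.152
  0.155 0.156]
 [0.164 0.147 0.165 0.161 0.138 0.019 0.02  0.014 0.005 0.014 0.15  0.16
  0.163 0.161]
 [0.157 0.156 0.161 0.148 0.015 0.014 0.008 0.015 0.013 0.013 0.012 0.16
  0.151 0.151]
 [0.149 0.149 0.151 0.149 0.147 0.018 0.011 0.002 0.012 0.011 0.167 0.157
  0.152 0.149]
 [0.021 0.155 0.149 0.155 0.159 0.147 0.01  0.015 0.013 0.142 0.159 0.153
  0.172 0.16 ]
 [0.019 0.154 0.156 0.164 0.159 0.15  0.153 0.008 0.149 0.163 0.152 0.162
  0.154 0.154]
 [0.019 0.019 0.159 0.162 0.152 0.158 0.16  0.156 0.16  0.153 0.156 0.15
  0.163 0.012]]
bar ((255.64437866210938, 198.47201538085938), (78.1557846069336, 27.33580207824707), 3.066485643386841) ((0.49986526370048523, 0.1565435528755188), (0.2829972207546234, 0.09908916801214218), 86.21578216552734)
```

View pics/crop0.png

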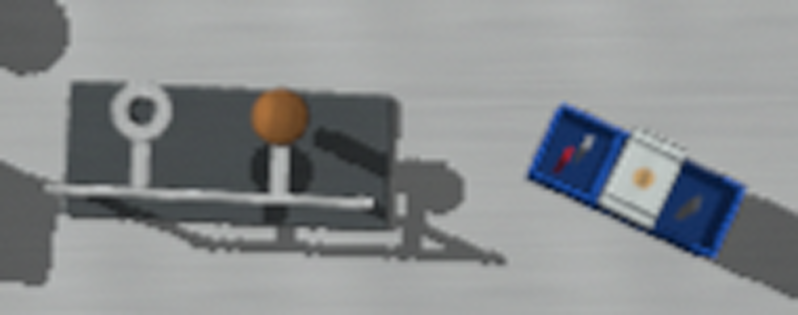

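The crop confirms the mallet head, with the handle's wooden end showing, at crop (643,178) in the small blue drainer. The empty ring is at crop (142,109) and the masher at (280,117). I'll pass above the ring first and then the drainer, taking a wrist picture at each.

```bash
cat >> h.py <<'E'
def down(yaw,tilt=0.0):
    """tool down, tool y along head y for head yaw; tilt = rotation of the head about its own y axis"""
    c,s=np.cos(yaw),np.sin(yaw); y=np.array([-s,c,0]); z=np.array([0,0,-1.]); x=np.cross(y,z)
    r=R.from_rotvec(y*tilt)*R.from_matrix(np.stack([x,y,z],1)); return r.as_quat(scalar_first=True)
E
python3 - <<'E'
from h import *
r=ray("top",238.8,190.9,.155);print("ring",r)
h=np.array([.465,-.210]);yaw=np.deg2rad(-25)
q=env.get_state()["qpos"]
for y in(yaw,yaw+np.pi): print(kin.inverse_kinematics([*h,.40],down(y)))
for y in(-.06,-.06+np.pi): print(kin.inverse_kinematics([*r[:2],.40],down(y)))
E
```

```text
ring [0.52762353 0.21656691 0.155     ]
[-0.69122246  0.1942152   1.1648531   1.86715105 -0.19117244  1.20313436
  1.67061569]
[-0.77710986  0.26470068  1.31906127  1.8692792  -0.27346216  1.21737198
 -1.37708523]
[-0.6673369   0.22553034  0.20382173  1.70045843 -0.0482097   1.22049516
  1.05881206]
[-1.07862334  0.26278476  0.72128895  1.72517898 -0.18352341  1.2225528
 -1.94215658]
```

Run:
```python
from h import *
env.reach([.527,.217,.42],down(-.06)); print(env.get_state()["time"])
im1,_,C=snap("wrist","wr"); print(-C[1].T@C[2])
env.reach([.465,-.210,.38],down(np.deg2rad(-25)));s=env.get_state();print(s["time"],s["tcp_pos"],s["qpos"])
im2,_,C=snap("wrist","wd"); print(-C[1].T@C[2])
cv2.imwrite("pics/w12.png",np.vstack([cv2.resize(im1,(480,300)),cv2.resize(im2,(480,300))]))
```

```text
1.9583
[0.44463074 0.22266007 0.49155447]
3.6 [ 0.46601249 -0.20842264  0.38000496] [-0.2608926   0.1377445   0.63055734  1.87887716 -0.08906092  1.15258901
  1.53892784]
[ 0.39144685 -0.17448501  0.45184151]
```

View pics/w12.png

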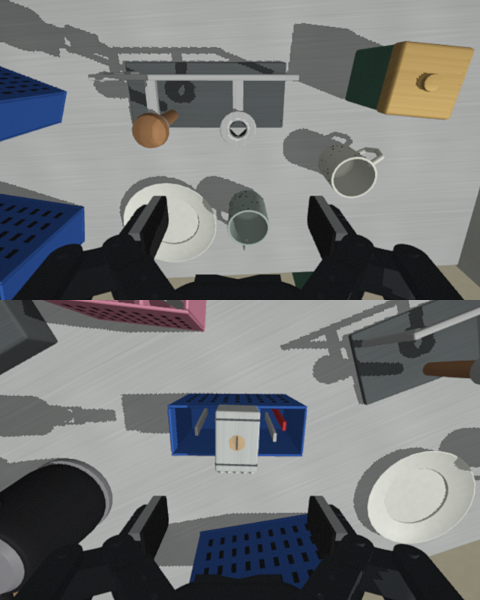

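The upper picture shows the ring at (238,127) of the small picture, and the masher at (150,130). The lower one shows the head at (237,440), with its toothed face at the bottom (+x) and cutlery in the side cells at (270,425) and (202,420), close to where the fingers go. Next I measure the ring, the head and the cutlery heights.

Run:
```python
from h import *
def load(f):
    z=np.load(f"pics/{f}.npz");k=dict(zip(("fx","fy","cx","cy"),z["k"]));C=(k,z["R"],z["t"]);return cv2.imread(f"pics/{f}.png"),z["D"],C,cloud("wrist",z["D"],C)
im,D,C,P=load("wr");Z=P[...,2]
m=np.zeros(Z.shape,np.uint8);g=cv2.cvtColor(im,6);m[135:200,285:350]=((Z>.14)&(Z<.17))[135:200,285:350]
# flange: outline circle, cut web (below y of -x side is up in image)
cs,_=cv2.findContours(m,0,1);c=max(cs,key=cv2.contourArea)[:,0,:]
w=np.array([ray("w",u,v,.155,C)[:2] for u,v in c]);cen=w[:,0].min(),w[:,0].max(),w[:,1].min(),w[:,1].max();print("flange ext",cen)
x0=np.array([.527,.217])
for i in range(4):
    d=np.hypot(*(w-x0).T);s=(d<.032)&(d>.02)&(w[:,0]>x0[0]-.01);A=np.c_[2*w[s],np.ones(s.sum())];sol=np.linalg.lstsq(A,(w[s]**2).sum(1),rcond=None)[0];x0=sol[:2]
print("flange fit",x0,np.sqrt(sol[2]+x0@x0),s.sum())
# bar direction
b=np.isfinite(Z)&(Z>.138)&(Z<.16)&(abs(P[...,0]-(x0[0]-.07))<.025);q=P[b][:,:2];q=q[np.argsort(q[:,1])];print("bar",np.polyfit(q[:,1],q[:,0],1),q[0],q[-1])
im,D,C,P=load("wd");Z=P[...,2]
hs=cv2.cvtColor(im,cv2.COLOR_BGR2HSV)
m=((Z>.183)&(Z<.206)&(abs(P[...,0]-.465)<.06)&(abs(P[...,1]+.21)<.06)).astype(np.uint8)
cs,_=cv2.findContours(m,0,1);c=max(cs,key=cv2.contourArea)[:,0,:]
w=np.array([ray("w",u,v,.193,C)[:2] for u,v in c],np.float32);print("head",cv2.minAreaRect(w),np.nanmedian(Z[m>0]))
f=cv2.inRange(hs,(8,50,120),(25,200,255));f[:150]=0;f[230:]=0;f[:,:280]=0;f[:,350:]=0;v,u=np.nonzero(f);print("plug",u.mean(),v.mean(),len(u),ray("w",u.mean(),v.mean(),.193,C))
# in-drainer: non-blue pixels in drainer frame
a=np.deg2rad(-25);h=np.array([.465,-.21]);d=P[...,:2]-h;xx=d@[np.cos(a),np.sin(a)];yy=d@[-np.sin(a),np.cos(a)]
nb=~((hs[...,0]>100)&(hs[...,0]<130)&(hs[...,1]>120))
for lo in np.arange(-.09,.09,.01):
    s=(yy>=lo)&(yy<lo+.01)&(abs(xx)<.034)&nb&(Z>.02);
    if s.any(): i=np.nanargmax(np.where(s,Z,-1));print(round(lo,3),s.sum(),"zmax",np.round(Z.flat[i],3),"x",round(xx.flat[i],3), np.round(np.nanpercentile(Z[s],90),3))
```

```text
flange ext (np.float64(0.48874802560732045), np.float64(0.5538214645054069), np.float64(0.1916349176652441), np.float64(0.24217995949130075))
flange fit [0.5282796  0.21708145] 0.025164563710611054 84
bar [0.00203239 0.45768148] [ 0.48227669 -0.12265659] [0.44383599 0.53461738]
head ((0.46396899223327637, -0.20992645621299744), (0.04855506494641304, 0.07454942166805267), 63.2771110534668) 0.19501103704542808
plug 315.3268608414239 190.6084142394822 309 [ 0.4639243  -0.20964222  0.193     ]
-0.09 61 zmax 0.149 x 0.026 0.147
-0.08 462 zmax 0.394 x -0.011 0.39
-0.07 3949 zmax 0.395 x -0.013 0.391
-0.06 3555 zmax 0.395 x -0.013 0.387
-0.05 4279 zmax 0.388 x -0.004 0.377
-0.04 1817 zmax 0.399 x -0.018 0.394
-0.03 2053 zmax 0.399 x -0.018 0.397
-0.02 2075 zmax 0.399 x -0.018 0.394
-0.01 2179 zmax 0.394 x -0.012 0.392
-0.0 2130 zmax 0.394 x -0.012 0.392
0.01 2155 zmax 0.399 x -0.018 0.392
0.02 1750 zmax 0.399 x -0.018 0.397
0.03 2015 zmax 0.399 x -0.018 0.396
0.04 4269 zmax 0.39 x -0.008 0.38
0.05 2687 zmax 0.394 x -0.012 0.376
0.06 4756 zmax 0.395 x -0.013 0.391
0.07 1068 zmax 0.395 x -0.013 0.391
0.08 42 zmax 0.148 x 0.007 0.147
```

Run:
```python
from h import *
z=np.load("pics/wd.npz");k=dict(zip(("fx","fy","cx","cy"),z["k"]));C=(k,z["R"],z["t"]);im=cv2.imread("pics/wd.png");P=cloud("w",z["D"],C);Z=P[...,2]
hs=cv2.cvtColor(im,cv2.COLOR_BGR2HSV)
a=np.deg2rad(-26.4);h=np.array([.464,-.2098]);d=P[...,:2]-h;xx=d@[np.cos(a),np.sin(a)];yy=d@[-np.sin(a),np.cos(a)]
nb=~((hs[...,0]>100)&(hs[...,0]<130)&(hs[...,1]>120))
for lo in np.arange(-.09,.09,.01):
    s=(yy>=lo)&(yy<lo+.01)&(abs(xx)<.034)&nb&(Z>.02)&(Z<.25)
    if s.any(): i=np.nanargmax(np.where(s,Z,-1));print(round(lo,3),s.sum(),"zmax",np.round(Z.flat[i],3),"x",round(xx.flat[i],3), np.round(np.nanpercentile(Z[s],90),3))
C=cal("top")
p=ray("top",205+70/4.2,165+188/4.2,.148,C);q=ray("top",205+370/4.2,165+203/4.2,.148,C);print(p,q,"rack yaw",np.degrees(np.arctan2(-(p-q)[0],(p-q)[1])))
cv2.imwrite("pics/crop1.png",cv2.resize(im[115:230,210:420],None,fx=3,fy=3))
```

```text
-0.09 69 zmax 0.149 x 0.029 0.147
-0.08 12 zmax 0.148 x 0.033 0.148
-0.07 18 zmax 0.149 x 0.032 0.148
-0.06 281 zmax 0.149 x 0.032 0.128
-0.05 12 zmax 0.148 x 0.032 0.148
-0.04 18 zmax 0.148 x 0.032 0.147
-0.03 373 zmax 0.197 x -0.027 0.196
-0.02 942 zmax 0.197 x -0.004 0.196
-0.01 941 zmax 0.198 x 0.001 0.196
-0.0 939 zmax 0.198 x 0.005 0.196
0.01 942 zmax 0.197 x -0.003 0.196
0.02 367 zmax 0.197 x -0.021 0.196
0.03 45 zmax 0.148 x 0.031 0.147
0.04 34 zmax 0.148 x 0.031 0.147
0.05 241 zmax 0.148 x 0.03 0.128
0.06 276 zmax 0.148 x 0.03 0.127
0.07 12 zmax 0.148 x 0.03 0.147
0.08 42 zmax 0.148 x 0.006 0.147
[0.4604688  0.28001217 0.148     ] [0.44429771 0.02161833 0.148     ] rack yaw -3.5810772617902518
```

Cutlery reaches no higher than about 0.13 m and lies well off the finger line, and the rim is at 0.147. Head: (0.464, -0.2098), yaw -26.4°. Ring: (0.528, 0.217), where two views agree. Next: grasp and lift.

Run:
```python
from h import *
o=down(np.deg2rad(-26.4));h=[.464,-.2098]
env.grip(.075,f_grip=90)
env.reach([*h,.29],o)
print(env.movel([*h,.227],velocity=.1,stop_force=8))
env.grip(.03,f_grip=90);s=env.get_state();print(s["time"],s["tcp_pos"],s["opening"],s["force"])
if .04<s["opening"]<.056:
    env.movel([*h,.43],velocity=.12);env.dwell(.3);s=env.get_state();print(s["time"],s["tcp_pos"],s["opening"],s["force"],s["torque"])
im,D,C=snap("wrist","wl");im2,_,_=snap("side","sl")
cv2.imwrite("pics/wl2.png",np.vstack([cv2.resize(im,(480,300)),cv2.resize(im2[60:260,200:520],(480,300))]))
```

```text
False
5.5083 [ 0.46452555 -0.2099524   0.22794658] 0.04683181854851925 [-0.83823593  0.35982947  4.7333728 ]
7.65 [ 0.46397311 -0.20979165  0.4298374 ] 0.047009962196504294 [-0.18084409  1.41432025 -3.51390084] [-0.04356407  0.0260572   0.03296309]
```

View pics/wl2.png

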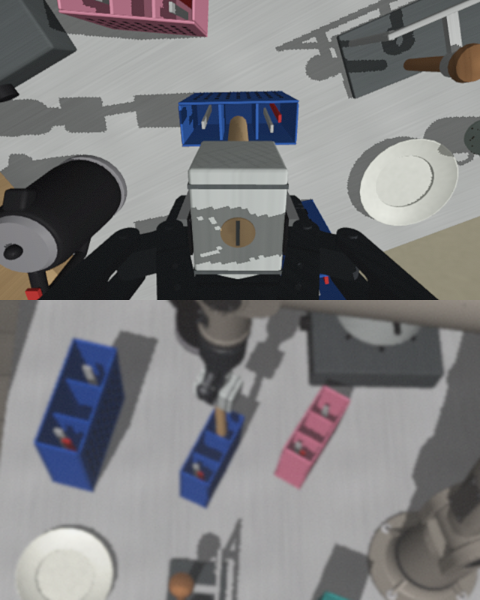

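The mallet is held. The handle end shows at (237,128) in the wrist picture, leaning slightly towards -x or upright. Now I measure head and handle in the tool frame.

```bash
cat >> h.py <<'E'
def lean(f,n="wrist"):
    z=np.load(f"pics/{f}.npz");k=dict(zip(("fx","fy","cx","cy"),z["k"]));C=(k,z["R"],z["t"]);im=cv2.imread(f"pics/{f}.png");P=cloud(n,z["D"],C)
    s=env.get_state();T=R.from_quat(s["orientation"],scalar_first=True);Q=(P-s["tcp_pos"])@T.as_matrix()
    hs=cv2.cvtColor(im,cv2.COLOR_BGR2HSV)
    wood=(hs[...,0]>5)&(hs[...,0]<28)&(hs[...,1]>50)&(abs(Q[...,1])<.03)&(abs(Q[...,0])<.06)
    top=wood&(Q[...,2]<.06);v,u=np.nonzero(top);print("plug tool",np.nanmean(Q[top],0),len(u),u.mean(),v.mean())
    t=(abs(Q[...,0])<.028)&(abs(Q[...,1])<.018)&(Q[...,2]>.015)&(Q[...,2]<.05);q=Q[t]
    A=np.c_[q[:,:2],np.ones(len(q))];print("top plane slopes x,y,z0",np.linalg.lstsq(A,q[:,2],rcond=None)[0])
    hd=wood&(Q[...,2]>.09)&(Q[...,2]<.24);q=Q[hd];print("handle px",hd.sum(),"z",q[:,2].min(),q[:,2].max(),"y",np.median(q[:,1]))
    mid=hd&(abs(Q[...,1]-np.median(q[:,1]))<.003);q=Q[mid];print("fit x(z)",np.polyfit(q[:,2],q[:,0],1))
    for lo in np.arange(.12,.24,.01):
        a=q[(q[:,2]>=lo)&(q[:,2]<lo+.01)]
        if len(a): print(round(lo,2),len(a),np.round(np.median(a,0),4))
    v,u=np.nonzero(hd);vt=[v[u==c].min() for c in range(int(np.median(u))-4,int(np.median(u))+5)];vt=np.median(vt);uc=np.median(u)
    o=-C[1].T@C[2];d=C[1].T@np.array([(uc-k["cx"])/k["fx"],(vt-k["cy"])/k["fy"],1]);o=T.inv().apply(o-s["tcp_pos"]);d=T.inv().apply(d)
    print("end row",vt,uc);return o,d
E
python3 - <<'E'
from h import *
o,d=lean("wl")
for zz in(.205,.21,.215,.22): print(zz,o+d*(zz-o[2])/d[2])
E
```

```text
plug tool [ 0.00193008 -0.00058924  0.03232539] 1334 316.7743628185907 309.6176911544228
top plane slopes x,y,z0 [0.00040093 0.0017615  0.03300184]
handle px 723 z 0.13652567671843166 0.21349989605723796 y -0.0006102712610078994
fit x(z) [0.0984134  0.00563409]
0.13 14 [ 0.0194 -0.0009  0.1382]
0.14 48 [ 0.0199 -0.0006  0.1451]
0.15 44 [ 0.0207 -0.0006  0.1549]
0.16 37 [ 0.0218 -0.0006  0.1642]
0.17 26 [ 0.0228 -0.0006  0.1749]
0.18 27 [ 0.0237 -0.0006  0.1841]
0.19 28 [ 0.0248 -0.0006  0.1947]
0.2 22 [ 2.570e-02 -2.000e-04  2.044e-01]
0.21 8 [ 0.0264 -0.0011  0.2112]
end row 155.0 317.0
0.205 [ 0.02789909 -0.00064117  0.205     ]
0.21 [ 0.02692332 -0.00064476  0.21      ]
0.215 [ 0.02594754 -0.00064835  0.215     ]
0.22 [ 0.02497176 -0.00065195  0.22      ]
```

The handle leans 5.5° towards head -x. Its axis passes through the head centre as it should, and the row of the end agrees. I'll carry the mallet tilted by -5.5° so the handle hangs plumb, then look at the tip over the ring.

```bash
cat >> h.py <<'E'
OFF=np.array([.0013,-.0006,.057]); YAW=np.deg2rad(-3.6)
def pose(H,tilt,yaw=YAW):
    q=down(yaw,tilt); return np.array(H)-R.from_quat(q,scalar_first=True).apply(OFF),q
E
python3 - <<'E'
from h import *
ring=[.5282,.2170]; t=-np.deg2rad(5.5)
p,q=pose([*ring,.42],t);env.reach(p,q)
p,q=pose([*ring,.335],t);print(env.movel(p,velocity=.1,stop_force=6));env.dwell(.3)
s=env.get_state();print(s["time"],s["tcp_pos"],p,s["force"],s["opening"])
im,D,C=snap("wrist","wa");im2,D2,_=snap("side","sa");im3,_,_=snap("top","ta")
o,d=lean("wa")
c=cal("side")
pr=lambda X:(c[0]["fx"]*(c[1]@X+c[2])[0]/(c[1]@X+c[2])[2]+c[0]["cx"],c[0]["fy"]*(c[1]@X+c[2])[1]/(c[1]@X+c[2])[2]+c[0]["cy"])
u,v=map(int,pr(np.array([*ring,.17])));print("side ring",u,v)
cv2.imwrite("pics/wa2.png",np.hstack([im[60:260,220:420],im2[v-40:v+40,u-40:u+40].repeat(5,0).repeat(5,1)[:400:2,:400:2]]).repeat(2,0).repeat(2,1))
E
```

```text
False
10.65 [0.52418866 0.21792253 0.39222335] [0.52407671 0.2178606  0.39186218] [-0.19793008 -0.59793395 -3.85691741] 0.04696635360331254
plug tool [ 0.00195479 -0.00048589  0.03199915] 1328 316.87274096385545 309.43524096385545
top plane slopes x,y,z0 [-0.00035057  0.00095896  0.03272868]
handle px 717 z 0.13648450460954417 0.2397886934273666 y -0.0005116781928869593
fit x(z) [0.09866765 0.00555392]
0.13 16 [ 0.0193 -0.0008  0.1384]
0.14 46 [ 0.0198 -0.0005  0.1446]
0.15 48 [ 0.0208 -0.0005  0.1549]
0.16 34 [ 0.0218 -0.0005  0.1652]
0.17 29 [ 0.0229 -0.0005  0.175 ]
0.18 27 [ 0.0238 -0.0005  0.1846]
0.19 26 [ 0.0248 -0.0005  0.1948]
0.2 24 [ 0.0257 -0.0005  0.2049]
0.21 6 [ 0.0265 -0.001   0.2109]
end row 155.0 317.0
side ring 317 289
```

View pics/wa2.png

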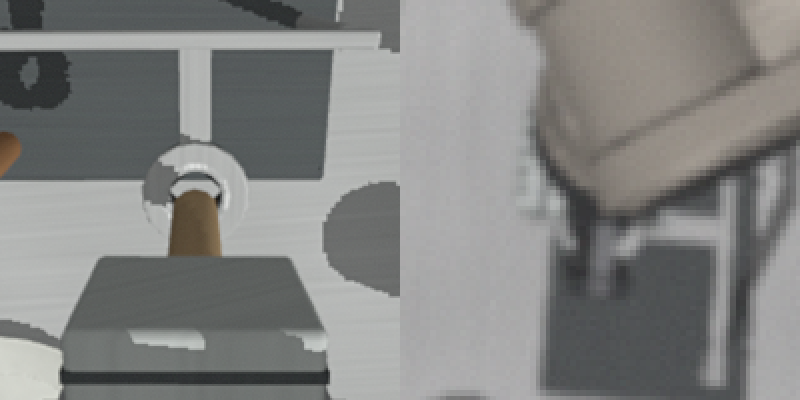

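In the left (wrist) half, the plumb handle tip at (195,195) lines up laterally with the flange (143..248, centre about 195). I check fore-aft by a circle fit in the same camera frame.

Run:
```python
from h import *
z=np.load("pics/wa.npz");k=dict(zip(("fx","fy","cx","cy"),z["k"]));C=(k,z["R"],z["t"]);P=cloud("w",z["D"],C);Z=P[...,2]
im=cv2.imread("pics/wa.png")
m=((Z>.142)&(Z<.168)).astype(np.uint8);b=np.zeros_like(m);b[126:190,285:350]=m[126:190,285:350]
cs,_=cv2.findContours(b,0,1);c=max(cs,key=cv2.contourArea)[:,0,:]
w=np.array([ray("w",u,v,.155,C)[:2] for u,v in c]);x0=np.array([.528,.217]);
from scipy.optimize import least_squares
for r in(.026,):
  for i in range(4):
    d=np.hypot(*(w-x0).T);a=(w-x0);sel=(abs(d-r)<.003)&~((abs(a[:,1])<.012)&(a[:,0]<0))
    f=least_squares(lambda p:np.hypot(*(w[sel]-p).T)-r,x0,loss="soft_l1",f_scale=.001);x0=f.x
  print("ring",x0,sel.sum(),"rms",np.sqrt(np.mean(f.fun**2)),"angles",np.round(np.degrees(np.arctan2(*a[sel].T[::-1]))[::8]))
s=env.get_state();T=R.from_quat(s["orientation"],scalar_first=True)
for zz in(.08,.18,.216):
    # the handle's surface facing camera: tool +x
    ax=np.array([.00555+.0987*zz-.01035,-.0006,zz]);print("axis",T.apply(ax)+s["tcp_pos"])
hs=cv2.cvtColor(im,cv2.COLOR_BGR2HSV);wd=(hs[...,0]>5)&(hs[...,0]<28)&(hs[...,1]>50)&(P[...,2]<.26)
for r in(157,162,168,175): 
    u=np.nonzero(wd[r,290:345])[0]+290
    if len(u): print(r,u.min(),u.max())
```

```text
ring [0.52800827 0.21714814] 100 rms 0.0008303257431315878 angles [-150. -129. -110.  -91.  -72.  -51.   30.   43.   65.   84.  102.  122.
  143.]
axis [0.52864845 0.21703267 0.31205572]
axis [0.52842455 0.21706413 0.21157007]
axis [0.52834394 0.21707546 0.17539524]
157 311 323
162 307 328
168 307 328
175 306 329
```

The handle axis is within 0.5 mm of the ring centre. Now I feel down.

Run:
```python
from h import *
ring=[.5280,.2170]; t=-np.deg2rad(5.5)
def go(z,tl,v,sf):
    p,q=pose([*ring,z],tl);h=env.movel(p,velocity=v,rot=q,stop_force=sf);s=env.get_state();print(round(s["time"],2),z,h,np.round(s["tcp_pos"]-p,4),np.round(s["force"],2),np.round(s["torque"],2),round(s["opening"],4));return h
def seq():
    if go(.311,t,.03,4):return
    if go(.295,t,.02,12):return
    go(.270,t,.03,12)
seq()
```

```text
11.75 0.311 False [0.0001 0.     0.0002] [-0.34 -0.47 -3.86] [0.02 0.16 0.01] 0.0475
12.7 0.295 False [0.0001 0.0002 0.    ] [ 1.55  0.8  -0.32] [ 0.4  -0.26  0.02] 0.0469
13.68 0.27 False [-0.0002  0.0001 -0.0005] [ 1.52  2.38 -3.31] [ 0.7 -0.6  0.1] 0.0467
```

The tip is in and only the lips drag. I go deeper, then level the head about its centre while the ring holds the handle plumb.

```bash
cat >> h.py <<'E'
ring=[.5280,.2170]
def go(z,tl,v,sf,xy=ring):
    p,q=pose([*xy,z],tl);h=env.movel(p,velocity=v,rot=q,stop_force=sf);s=env.get_state();print(round(s["time"],2),z,h,np.round(s["tcp_pos"]-p,4),np.round(s["force"],2),np.round(s["torque"],2),round(s["opening"],4));return h
E
python3 - <<'E'
from h import *
t=-np.deg2rad(5.5)
def seq():
    if go(.24,t,.03,14):return
    for f in(.66,.33,0):
        if go(.24,t*f,.02,12):return
    if go(.205,0,.03,14):return
    go(.195,0,.015,18)
seq()
E
```

```text
14.83 0.24 False [-0.0002  0.0001 -0.0003] [ 1.03  2.07 -2.73] [ 0.73 -0.5   0.04] 0.0472
15.08 0.24 False [-0.0003  0.     -0.0003] [-0.27  2.33 -1.32] [0.79 0.15 0.05] 0.0473
15.33 0.24 False [-0.0003  0.     -0.0003] [-0.45  3.77 -2.35] [ 0.75  0.16 -0.01] 0.0473
15.58 0.24 False [-0.0002  0.     -0.0001] [ 0.06  2.44 -1.57] [ 0.73  0.09 -0.03] 0.0469
16.9 0.205 False [-0.0001 -0.     -0.0002] [ 1.09  1.75 -2.44] [ 0.63 -0.31  0.01] 0.0469
17.72 0.195 False [-0.0001  0.     -0.0002] [ 0.24  1.98 -0.96] [ 0.59 -0.28 -0.02] 0.0471
```

Run:
```python
from h import *
go(.184,0,.012,20)
go(.176,0,.006,22)
s=env.get_state();p,_=pose([*ring,.179],0);print("above nominal home",s["tcp_pos"][2]-p[2])
im,D,C=snap("wrist","wp");lean("wp") if 0 else None
P=cloud("w",D,C);T=R.from_quat(s["orientation"],scalar_first=True);Q=(P-s["tcp_pos"])@T.as_matrix()
m=(abs(Q[...,0])<.028)&(abs(Q[...,1])<.018)&(Q[...,2]>.015)&(Q[...,2]<.05);print("head top z",np.median(P[m][:,2]),"slip ref .033:",np.median(Q[m][:,2]))
```

```text
18.78 0.184 False [ 0.      0.0001 -0.0002] [1.16 3.18 1.3 ] [ 0.67 -0.28 -0.05] 0.0472
19.58 0.176 True [ 0.0001 -0.      0.005 ] [-0.95 -0.43  3.58] [-0.13  0.07 -0.05] 0.0468
above nominal home 0.002018347845682472
head top z 0.20503034988599836 slip ref .033: 0.03298827242649788
```

It stopped on a hard contact 2 mm above my nominal height. That matches the depth bias seen at the grasp: in the drainer the head top read 0.195 against a true 0.193, so the true offset is 0.0589 and the head centre is now at 0.179, which is home. I press once more to confirm, then release.

Run:
```python
from h import *
go(.177,0,.006,22)
s=env.get_state();p,q=pose([*ring,.179],0);print("above nominal home",s["tcp_pos"][2]-p[2])
env.dwell(.2);print(env.get_state()["force"])
env.grip(.075);s=env.get_state();print(s["opening"],s["force"])
x=s["tcp_pos"];env.movel([x[0],x[1],.36],velocity=.1)
p,q=pose([*ring,.36],0);s=env.get_state();print(s["time"],s["force"])
im,D,C=snap("wrist","wf");P=cloud("w",D,C)
m=(P[...,2]>.185)&(P[...,2]<.225)&(np.hypot(P[...,0]-.528,P[...,1]-.217)<.045)
g=P[m];A=np.c_[g[:,:2]-ring,np.ones(len(g))];print("head top plane",np.linalg.lstsq(A,g[:,2],rcond=None)[0])
cs,_=cv2.findContours(m.astype(np.uint8),0,1);c=max(cs,key=cv2.contourArea)[:,0,:];print(cv2.minAreaRect(np.array([ray("w",u,v,.203,C)[:2] for u,v in c],np.float32)))
cv2.imwrite("pics/wf2.png",im)
```

```text
20.08 0.177 True [ 0.0001 -0.      0.004 ] [-0.17  1.01  4.37] [-0.18  0.08 -0.02] 0.0469
above nominal home 0.0020393431539409423
[-1.20132544 -0.1862039   4.72582249]
0.07485132395315969 [-0.33217162  0.62652012 -0.34539525]
22.0417 [ 0.99784337 -0.4326277  -0.02502692]
head top plane [ 0.03451474 -0.00246765  0.20506694]
((0.5274453163146973, 0.21683496236801147), (0.04888246953487396, 0.07624850422143936), 85.8507080078125)
```

View pics/wf2.png

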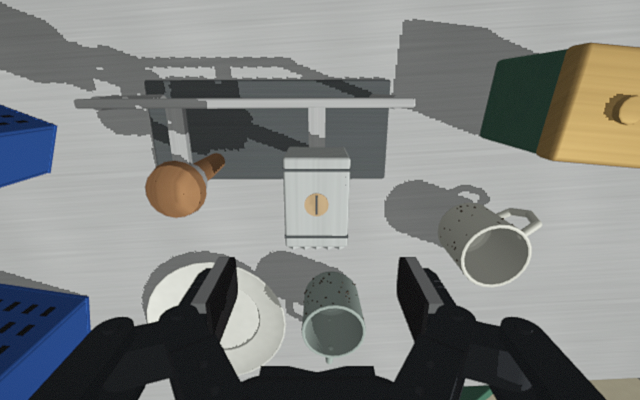

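The head sits on the ring at (316,200), with the masher at (176,188) untouched. The plane fit included the -x end face, so I re-check flatness on the top face only.

Run:
```python
from h import *
z=np.load("pics/wf.npz");k=dict(zip(("fx","fy","cx","cy"),z["k"]));C=(k,z["R"],z["t"]);P=cloud("w",z["D"],C)
d=P[...,:2]-ring
m=(abs(d[...,0])<.026)&(abs(d[...,1])<.018)&(P[...,2]>.19);g=P[m];A=np.c_[g[:,:2]-ring,np.ones(len(g))];print("top",np.linalg.lstsq(A,g[:,2],rcond=None)[0],len(g))
b=(P[...,2]>.13)&(P[...,2]<.165)&(abs(d[...,0]+.07)<.02)&(abs(d[...,1])<.1);print("bar z (148)",np.median(P[b][:,2]))
s=(P[...,2]<.03)&(P[...,2]>-.03)&(d[...,0]<-.1);print("counter z",np.nanmedian(P[s][:,2]))
z0=np.load("pics/wr.npz");k=dict(zip(("fx","fy","cx","cy"),z0["k"]));P0=cloud("w",z0["D"],(k,z0["R"],z0["t"]));d0=P0[...,:2]-ring;r=np.hypot(d0[...,0],d0[...,1]);b=(r>.015)&(r<.024)&(P0[...,2]>.14);print("flange z before (155)",np.median(P0[b][:,2]))
```

```text
top [-3.16013011  0.10506426  0.28065662] 7839
bar z (148) 0.14957869952578706
counter z 0.002051271538047221
flange z before (155) 0.4270314370533004
```

Run:
```python
from h import *
for f,lo,hi,r in(("wf",.195,.215,0),("wr",.145,.165,1)):
    z=np.load(f"pics/{f}.npz");k=dict(zip(("fx","fy","cx","cy"),z["k"]));P=cloud("w",z["D"],(k,z["R"],z["t"]));d=P[...,:2]-ring
    m=((np.hypot(d[...,0],d[...,1])<.025) if r else (abs(d[...,0])<.026)&(abs(d[...,1])<.018))&(P[...,2]>lo)&(P[...,2]<hi)
    g=P[m];A=np.c_[g[:,:2]-ring,np.ones(len(g))];print(f,np.linalg.lstsq(A,g[:,2],rcond=None)[0],np.median(g[:,2]),len(g))
```

```text
wf [ 0.00273931 -0.00075283  0.20564784] 0.20562709736412166 3248
wr [-0.01669305 -0.00144494  0.15620822] 0.15682207652272445 1428
```

```bash
python3 -c "
from h import *
print(env.get_state()['time']);job.job_done()"
```

```text
22.0917
the job is handed in; nothing more can be done
```

The mallet is hanging in the empty ring, pressed home with its head flat on the flange. I let go, pulled the gripper clear, and handed the job in at 22.1 s.

- **Fitting it:** I gripped the head in the small blue drainer and lifted it out. The handle leaned 5.5° towards head -x, so I tilted the gripper to hang it plumb. I fed it through the rubber lips with less than 4 N of vertical force read after each step, then levelled the head and pressed down.
- **Is it home:** Two presses, each set to stop at a 22 N change, stopped at the same height, so the head was on something solid.
- **Last picture:** The top face is level to within about 0.2°. It reads about 49 mm above the flange (48 expected) and is centred within 1 mm. The masher looks untouched in its ring.
- **Checks that disagreed:**
    - Camera heights read about 2 mm high throughout: the counter reads 0.002, the bar 0.1496 and the head in the drainer 0.195. That accounts for the press stopping 2 mm above my nominal height.
    - One plane fit showed a false 2° tilt because it included the head's end face. The next attempt was spoiled by points on the gripper. The fit on the top face alone gave the level result above.

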